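Offer up the findings-case lid to its hinges and hold it for the pins

TASK

The lid of the cobbler's findings case is off its hinges and waits upright in the soling rack. Lift it out and lower it, still standing upright, over the back rail of the case so that each of its two hinge knuckles sits between the pair of knuckles on the case and the pin holes line up; finish holding the lid there in the gripper, leaning on the case no more than lightly, so that a workmate can slip the pins in. Leave the soling blocks, the polish tin and the hammer where they are.

Things in the scene. Friction and masses are not known exactly. Their poses are not given: they have to be found in the camera images.
- case: Open green-painted wooden findings case, fixed, 166 mm deep (x) by 220 wide (y). Origin: centre of its underside, on the bench; x points from its front to its back, z up. Compartments in front (walls 61 mm high); along the back a flat rail, x +38 to +83 mm, top 70 mm above the bench, carrying the case halves of two brass hinges at y = +60 and -60 mm.
- case_hinge_l (a point): Hinge on the case's +y side: two knuckles (brass tubes along y, outside 14 mm, hole 8 mm, 17 mm long, ends bevelled 2 mm) with a 22 mm gap between. This point is the middle of the gap, on the holes' axis: 78.5 mm above the bench, 8.5 mm above the rail. A leaf plate 3 mm high lies on the rail from 8.5 mm behind the axis. Axes as the case.
- case_hinge_r (a point): The same for the hinge on the case's -y side.
- lid_center (a point): Centre of the green lid panel, 9 mm thick (x), 220 wide (y), 120 high (z), standing hinge side down; 87.5 mm above the bench in the rack. Top 80 mm bare on both sides. About 0.28 kg, balanced near here. x points out of the face with the brass leaves; in place it points as the case's x. Knuckle axis: 13 mm in +x and 68.5 mm below. In the rack it leans up to 4 degrees; fingers straighten it.
- lid_knuckle_l (a point): Centre of the lid's knuckle at the lid's y = +60 mm: brass tube along y, outside 14 mm, hole 8 mm, 16 mm long, ends bevelled 2 mm; the lowest part of the lid. It belongs at case_hinge_l, with 3 mm of play endways to each side and 1.5 mm above the rail. Axes as the lid.
- lid_knuckle_r (a point): The same at the lid's y = -60 mm; belongs at case_hinge_r.
- rack: Wooden soling rack, fixed, 109 mm (x) by 236 (y), origin at the centre of its underside. Three slots along y, 34 mm apart in x, each 27.5 mm wide, floor 12 mm and dividers 57 mm above the bench. The lid stands in one slot, a soling block in each of the others.
- sole_a_center (a point): Centre of a loose black soling block standing in the rack, 24 mm (x) by 170 (y) by 70 high, its top 82 mm above the bench. To be left alone.
- sole_b_center (a point): Centre of the other loose soling block, of cork, same size. To be left alone.
- tin_center (a point): Centre of a loose red shoe-polish tin on the bench, 69 mm across, 26 mm high. To be left alone.
- hammer_grip (a point): Middle of the handle of a loose hammer lying on the bench, 240 mm long. To be left alone.
There are look-alikes about, which are no part of the job. Of the things like the part that bears lid_center, leave any that is blue, orange or pink; of the rest the larger one is meant.

How it is judged:
By the outcome, as a careful person would: the job done as asked, in the order asked, and still so for the second after the job is handed in, while the arm keeps its last pose, push and grip.
It also fails if it takes over 42 s, if anything falls off the work surface, if the arm or the gripper's body presses on something with over 40 N, if the wrist force passes 120 N, or if a joint passes its speed limit or range.

ROBOT

A 6-joint arm with a two-finger parallel gripper is mounted at the origin on the work surface. World frame = base frame: x ahead of the robot, y to its left, z up, the work surface at z = 0. Lengths are in mm, angles in rad, forces in N, time in s.
With the tool pointing down it reaches from about 275 to 975 mm from the base axis. Payload 8.4 kg.
Tool frame: the origin (TCP) lies between the finger pads; the fingertips stand nose_length ahead of it and the grasp point (between the pads) lies 6 mm ahead of it (nose_length is the distance from the TCP to the fingertips, in mm); z points along the fingers, y is the line along which they close (so a half turn about z gives the same grasp; the last joint's range is limited). The gripper opens to 92 mm and grips with 3 to 60 N. Pads are 20 mm wide; open, the fingers measure 128 mm over their backs; the gripper's body (75 mm by 189 mm) begins 69 mm behind the grasp point.
Start: joints at [1.287, 0.353, 1.633, -0, 1.155, -0.002], TCP at [173.802, 600.351, 239.583] pointing down, gripper open.
Joint ranges: [-2.63, 2.63], [-0.92, 2.1], [0.06, 2.66], [-1.3, 4.44], [0, 2.69], [-3.02, 3.02]. Speed limits (rad/s): [2.22, 2.22, 2.79, 3.14, 3.14, 3.14].

INTERFACE

Orientations are given as a unit quaternion [w, x, y, z].
In Python, from workcell import get_obs, get_image, get_calibration, finish_job, outline_of, place_of, nose_length gives the robot as it stands.
- The arm moves only by the tool step_arm, never from a script. Its arguments are lists of equal length, an entry for each row: "travel": the shift along the tool's x, y, z in cm, a list of three; "rotation": the turn, a rotation vector about the tool's x, y, z in rad, a list of three; "fingers": the opening in per cent of the stroke, from 0 (shut) to 100 (fully open). In form: {"travel": [[x, y, z], ...], "rotation": [[rx, ry, rz], ...], "fingers": [fingers, ...]}. A call has 1 to 12 rows; each row is the pose to reach, as a shift and turn from the pose commanded when the call began, along the tool's axes at that moment; what a row does not reach only later rows make up. A row lasts 1/12 s, in which the tool goes at most 41.7 mm and 7.16 degrees, less where a joint would pass 70% of its speed; a pose out of reach is approached as far as the arm can. A call with a gripper value outside its range is refused whole. The fingers move at their own pace and stop on an object; "grip_force" is the grip in N (left out, the last holds). Time passes only in rows, so rows that repeat a pose let the fingers close. It gives the time, the measured TCP pose, the force, the opening and the grip force at its end, in the units of the state.
- get_obs(): the state, without advancing time (a new reading comes with each control period).
- get_image(name): name is "side" or "top" or "wrist"; returns the picture (480x640x3 uint8, blue, green, red); there is no depth.
- get_calibration(name): a dict with "mtx" (3x3 intrinsics, pixels), "R" (3x3) and "t" (3): a world point X has camera coordinates R X + t; the wrist camera has in their place "mount" (4x4, takes a point from camera to tool coordinates, whose origin is the TCP and whose axes are the flange's). Camera axes: x right, y down, z forward; pixel columns grow to the right and rows downward; lengths in mm; the calibration is good to about 2 mm. A picture is of the moment at which its call begins: read the wrist's pose just before it. get_calibration takes no time and is no camera call.
- finish_job(): hands the job in; it is judged then, once.
Trained networks look in the newest picture that a camera, given by its name, has taken for a name from the list of things; names that differ only in an ending like _2 or _b are one class to them, and where a whole thing is asked for, a point or a joint stands for the part that bears it (a point fixed in the world has none). Each returns a list of dicts, best first, with "conf" (0 to 1); they miss things now and then, are a little off and sometimes report something else, mostly with a low value. They report only what shows in the picture. A call takes as long as a camera call. They do not tell look-alikes from the thing itself.
- outline_of(camera, name): "region" (480x640 bool, what is visible of it) and "extent" ([centre column, centre row, width, height] in pixels, round what is visible of it).
- place_of(camera, name): "position" ([column, row] in pixels: a listed point, or the origin of a listed thing).
The state is a dict: "t": time; "joint_pos": joint angles; "joint_vel": joint speeds; "effort": joint torques, N m; "tcp_pos": TCP position; "eef_rot": TCP orientation; "wrist_force": force on the tool from outside, world axes, zero at the start; "moment": the same for the moment, N m; "opening": opening from 0.0 (shut) to 1.0 (fully open); "gripper_force": force on a finger pad.
Only numpy, scipy, OpenCV 4.12 (cv2) and the standard library are available. Lean on these libraries where they do the work, as an engineer would, in place of code of your own. Each camera call takes 0.05 s, during which the arm holds its last target. There are 200 camera calls.

## Working session

There is one attempt and no reset: what is moved stays moved. The work goes in short steps, Python scripts to look and compute and a tool call to move; the robot and the scene stay as the last step left them, time stands still between calls to the robot, and variables do not carry over. Pictures are saved under pics/ and viewed, at most 10 in all, crops included, and the job is handed in when it is done.

Besides the shell and the picture viewer there is one more tool, called after "Emit:" by a JSON object that holds its "op" and its "data", one argument or row to a line. step_arm: Moves the arm, as the interface text tells. Its arguments: {"type":"object","properties":{"travel":{"type":"array","items":{"type":"array","items":{"type":"number"}}},"rotation":{"type":"array","items":{"type":"array","items":{"type":"number"}}},"fingers":{"type":"array","items":{"type":"number"}},"grip_force":{"type":"number"}},"required":["travel","rotation","fingers"]}

```bash
mkdir -p pics; cat > h.py <<'E'
import numpy as np, cv2
from workcell import *
from scipy.spatial.transform import Rotation as R
def cam(name,obs=None):
    c=get_calibration(name); K=np.array(c["mtx"])
    if name!="wrist": return K,np.array(c["R"]),np.array(c["t"])
    o=obs or get_obs(); q=np.array(o["eef_rot"]); Rt=R.from_quat(q[[1,2,3,0]]).as_matrix()
    M=np.array(c["mount"]); Rc=Rt@M[:3,:3]; tc=Rt@M[:3,3]+np.array(o["tcp_pos"])
    return K,Rc.T,-Rc.T@tc
def ray(C,px):
    K,r,t=C; d=r.T@np.linalg.solve(K,[px[0],px[1],1]); return -r.T@t,d
def onz(C,px,z):
    o,d=ray(C,px); return o+d*(z-o[2])/d[2]
def proj(C,X):
    K,r,t=C; p=K@(r@np.asarray(X,float)+t); return p[:2]/p[2]
E
python3 - <<'E'
from h import *
print(get_obs(), nose_length if not callable(nose_length) else nose_length())
for n in("top","side"):
    cv2.imwrite(f"pics/{n}0.png",get_image(n)); C=cam(n); print(n,-C[1].T@C[2],C[0][0,0])
    for k,z in(("lid_center",87),("rack",0),("case",0),("case_hinge_l",78.5),("case_hinge_r",78.5),("lid_knuckle_l",19),("lid_knuckle_r",19)):
        print(k,[(np.round(d["position"]),round(d["conf"],2),np.round(onz(C,d["position"],z))[:2]) for d in place_of(n,k)])
E
```

```text
{'t': 0.0, 'joint_pos': array([ 1.28660503e+00,  3.53643898e-01,  1.63416032e+00, -1.90083065e-05,
        1.15520524e+00, -2.40810417e-03]), 'joint_vel': array([ 4.90407924e-05, -1.20430977e-04,  9.29252634e-04, -1.08287409e-03,
       -2.83825167e-03, -1.30227524e-03]), 'effort': array([-7.77028836e-04, -5.93819261e+01, -3.34227669e+01,  6.96566538e-02,
        2.32423714e-02, -9.43600782e-06]), 'tcp_pos': array([173.66851948, 599.88540312, 238.85512762]), 'eef_rot': array([-9.25634478e-05,  1.40422092e-01,  9.90091478e-01, -7.02382680e-04]), 'wrist_force': array([-0.29652937,  0.09884564,  0.1600397 ]), 'moment': array([0.02488379, 0.00417152, 0.01515321]), 'gripper_force': 0.0, 'opening': 1.001612913172511} 25.0
top [ 249.4049782   -92.83849777 1447.92850806] 602.5227551690662
lid_center [(array([413., 269.]), 0.96, array([ 509., -268.])), (array([521., 289.]), 0.94, array([ 473., -516.])), (array([430., 335.]), 0.84, array([ 360., -309.])), (array([388., 173.]), 0.8, array([ 739., -206.])), (array([297., 339.]), 0.63, array([339., -12.]))]
rack [(array([409., 260.]), 0.86, array
[... 2453 characters left out ...]
418., -361.])), (array([248., 341.]), 0.6, array([ 406., -271.])), (array([308., 330.]), 0.15, array([ 546., -248.]))]
lid_knuckle_r [(array([406., 283.]), 0.98, array([ 804., -121.])), (array([300., 359.]), 0.97, array([ 526., -329.])), (array([200., 245.]), 0.89, array([276.,  36.])), (array([317., 462.]), 0.86, array([ 549., -571.])), (array([241., 231.]), 0.78, array([382.,  83.])), (array([365., 303.]), 0.78, array([ 692., -176.])), (array([299., 421.]), 0.71, array([ 516., -480.])), (array([295., 315.]), 0.65, array([ 519., -203.])), (array([253., 374.]), 0.63, array([ 418., -361.])), (array([248., 341.]), 0.6, array([ 406., -271.])), (array([308., 330.]), 0.15, array([ 546., -248.]))]
```

View pics/top0.png

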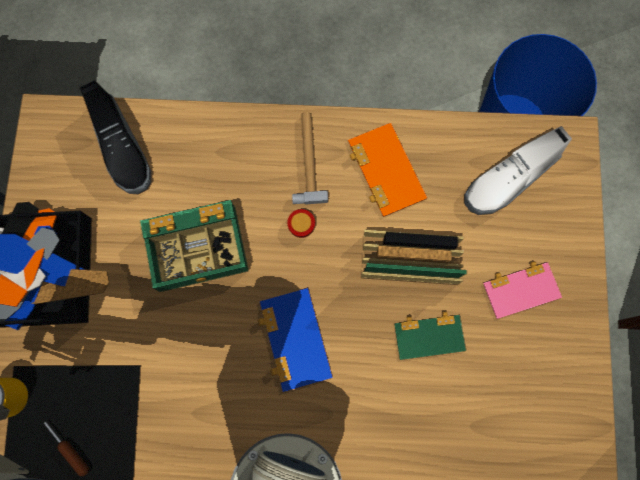

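View pics/side0.png

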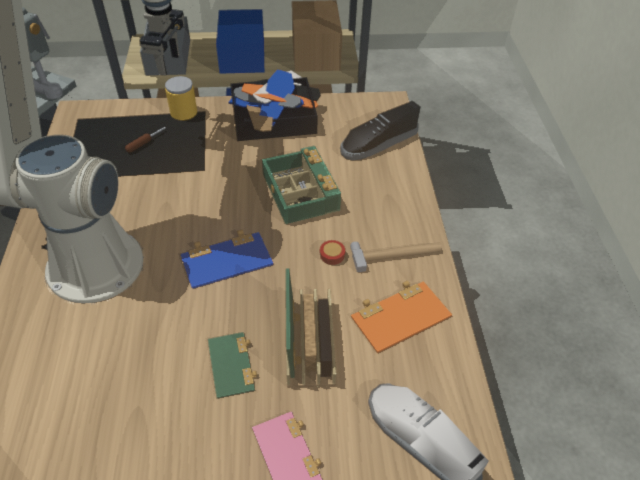

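Candidates: the green lid standing in the rack (top 413,269), the small green lid lying down (430,335), blue (297,339), orange (388,173) and pink (521,289). By the description I choose the rack one. It is the larger of the green pair, with its knuckles seemingly on the robot's +x side.

```bash
cat >> h.py <<'E'
def goto(p,yaw):
    """travel (cm, tool axes) and rotvec to put TCP at p, tool down, tool y at world angle yaw (deg)"""
    o=get_obs(); q=np.array(o["eef_rot"]); r=R.from_quat(q[[1,2,3,0]]); a=np.radians(yaw)
    y=np.array([np.cos(a),np.sin(a),0]); z=np.array([0,0,-1]); T=R.from_matrix(np.c_[np.cross(y,z),y,z])
    d=r.inv().apply(np.array(p)-o["tcp_pos"])/10
    print("travel cm",np.round(d,3),"rot",np.round((r.inv()*T).as_rotvec(),4),"|d|",np.linalg.norm(d))
E
python3 - <<'E'
from h import *
print(np.round(get_calibration("wrist")["mount"],3), get_calibration("wrist")["mtx"][0])
im=cv2.imread("pics/side0.png")[260:390,200:380]; cv2.imwrite("pics/c1.png",cv2.resize(im,None,fx=4,fy=4,interpolation=2))
goto([560,230,330],15)
E
```

```text
[[-1.00000e-03 -9.59000e-01 -2.85000e-01  8.06360e+01]
 [ 1.00000e+00 -2.00000e-03  1.00000e-03 -5.00000e-03]
 [-2.00000e-03 -2.85000e-01  9.59000e-01 -1.45347e+02]
 [ 0.00000e+00  0.00000e+00  0.00000e+00  1.00000e+00]] [398.20634619   0.         321.36439237]
travel cm [-47.394 -24.833  -9.038] rot [0.     0.     1.0272] |d| 54.2635255028553
```

View pics/c1.png

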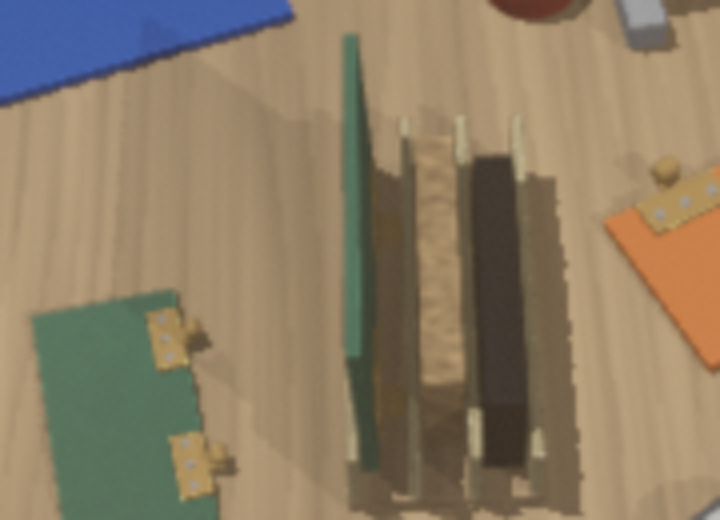

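Crop: green lid standing in the leftmost slot, brass leaves faintly visible on its right (+x) side at about (382,240) and (385,400); the cork and black blocks are beside it. The choice is confirmed. I'll look at the case on the way.

```bash
python3 - <<'E'
from h import *
goto([593,276,250],15)
E
```

```text
travel cm [-49.284 -19.497  -1.038] rot [0.     0.     1.0272] |d| 53.010551751775516
```

Emit:
{"op": "step_arm", "data": {
  "travel": [
    [-49.3,-19.5,-1],
    [-49.3,-19.5,-1],
    [-49.3,-19.5,-1],
    [-49.3,-19.5,-1],
    [-49.3,-19.5,-1],
    [-49.3,-19.5,-1],
    [-49.3,-19.5,-1],
    [-49.3,-19.5,-1],
    [-49.3,-19.5,-1],
    [-49.3,-19.5,-1],
    [-49.3,-19.5,-1],
    [-49.3,-19.5,-1]
  ],
  "rotation": [
    [0,0,1.027],
    [0,0,1.027],
    [0,0,1.027],
    [0,0,1.027],
    [0,0,1.027],
    [0,0,1.027],
    [0,0,1.027],
    [0,0,1.027],
    [0,0,1.027],
    [0,0,1.027],
    [0,0,1.027],
    [0,0,1.027]
  ],
  "fingers": [50,50,50,50,50,50,50,50,50,50,50,50]
}}

```text
t: 1.8
tcp_pos: [570.7, 292.9, 249.2]
eef_rot: [0.0, 0.609, 0.793, 0.0]
wrist_force: [-0.2, 0.3, 0.4]
opening: 0.502
gripper_force: 0.0
```

```bash
python3 - <<'E'
from h import *
o=get_obs(); print(o["tcp_pos"],o["joint_vel"])
goto([593,276,250],15)
E
```

```text
[570.66649358 292.86975942 249.24597093] [-0.71861168  0.30610616 -0.46949151  0.00314222  0.15674651 -0.7166945 ]
travel cm [-2.208  1.721 -0.075] rot [ 0.0003 -0.0001  0.    ] |d| 2.7998979479142374
```

Emit:
{"op": "step_arm", "data": {
  "travel": [
    [-1,1,0],
    [-1,1,0],
    [-1,1,0],
    [-1,1,0]
  ],
  "rotation": [
    [0,0,0],
    [0,0,0],
    [0,0,0],
    [0,0,0]
  ],
  "fingers": [50,50,50,50]
}}

```text
t: 2.13
tcp_pos: [580.3, 288.2, 248.8]
eef_rot: [-0.0, 0.609, 0.794, -0.0]
wrist_force: [-0.1, -1.0, -0.2]
opening: 0.504
gripper_force: 0.0
```

```bash
python3 - <<'E'
from h import *
o=get_obs(); print(o["tcp_pos"],np.abs(o["joint_vel"]).max())
C=cam("wrist",o); cv2.imwrite("pics/w1.png",get_image("wrist"))
for k,z in(("case_hinge_l",78.5),("case_hinge_r",78.5),("case",0)):
    print(k,[(np.round(d["position"],1),round(d["conf"],2),np.round(onz(C,d["position"],z),1)[:2]) for d in place_of("wrist",k)])
goto([490,-245,270],-5)
E
```

```text
[580.32353568 288.17374724 248.76993122] 0.01655032315234692
case_hinge_l [(array([333.4, 324. ]), 0.79, array([612.9, 207.2])), (array([331.5, 188.1]), 0.72, array([579.6, 322.1]))]
case_hinge_r [(array([333.4, 324. ]), 0.79, array([612.9, 207.2])), (array([331.5, 188.1]), 0.72, array([579.6, 322.1]))]
case [(array([284.6, 235.7]), 0.81, array([551. , 251.6]))]
travel cm [-49.147 -22.636  -2.088] rot [-2.00e-04 -1.00e-04  3.51e-01] |d| 54.14967412446846
```

View pics/w1.png

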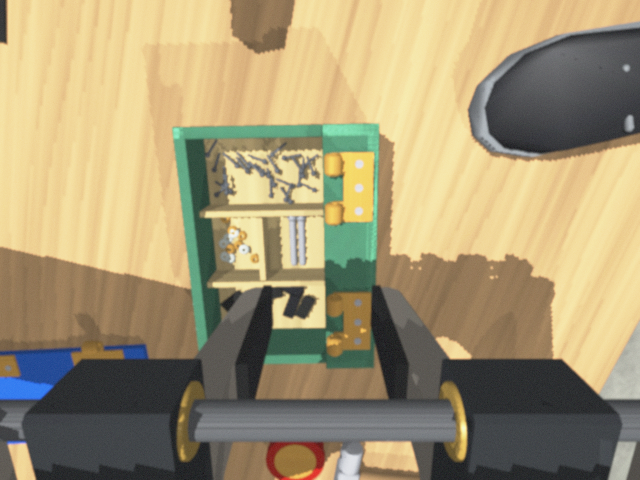

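The wrist view shows the case with its rail on the right. Upper hinge: knuckles at (334,164) and (334,212). Lower hinge: knuckles at (334,301) and (334,346), partly under the fingers.

```bash
python3 - <<'E'
from h import *
im=cv2.imread("pics/w1.png"); C=cam("wrist")
hsv=cv2.cvtColor(im,cv2.COLOR_BGR2HSV); m=((hsv[...,0]>10)&(hsv[...,0]<27)&(hsv[...,1]>150)).astype(np.uint8)
m[:, :318]=0; m[:,385:]=0; m[:140]=0; m[365:]=0
for y in list(range(150,226,5))+list(range(288,360,5)):
    x=np.flatnonzero(m[y]); print(y,(x.min(),x.max()) if len(x) else None,end="; ")
print()
# rail back edge (green->wood) per row
g=((hsv[...,0]>60)&(hsv[...,0]<95)&(hsv[...,1]>90))
pts=[]
for y in range(140,280,10):
    x=np.flatnonzero(g[y,345:400])+345; pts.append((x.max()+.5,y)) if len(x) else 0
W=np.array([onz(C,p,70)[:2] for p in pts]); 
vx,vy,_,_=cv2.fitLine(W.astype(np.float32),cv2.DIST_HUBER,0,.01,.01).ravel(); print("edge yaw",np.degrees(np.arctan2(-vx/vy,1)),W[0],W[-1])
for p in [(334,164),(334,212),(334,301),(334,346)]: print(p,onz(C,p,80).round(1))
E
```

```text
150 None; 155 (np.int64(326), np.int64(367)); 160 (np.int64(325), np.int64(344)); 165 (np.int64(325), np.int64(344)); 170 (np.int64(325), np.int64(344)); 175 (np.int64(331), np.int64(344)); 180 (np.int64(367), np.int64(367)); 185 (np.int64(345), np.int64(365)); 190 None; 195 (np.int64(345), np.int64(369)); 200 (np.int64(358), np.int64(370)); 205 (np.int64(327), np.int64(371)); 210 (np.int64(326), np.int64(345)); 215 (np.int64(326), np.int64(370)); 220 (np.int64(326), np.int64(366)); 225 None; 288 None; 293 (np.int64(341), np.int64(366)); 298 (np.int64(330), np.int64(369)); 303 (np.int64(330), np.int64(369)); 308 (np.int64(331), np.int64(370)); 313 (np.int64(331), np.int64(368)); 318 (np.int64(347), np.int64(368)); 323 (np.int64(345), np.int64(367)); 328 (np.int64(345), np.int64(368)); 333 (np.int64(344), np.int64(368)); 338 (np.int64(328), np.int64(368)); 343 (np.int64(328), np.int64(368)); 348 (np.int64(333), np.int64(349)); 353 (np.int64(333), np.int64(339)); 358 None; 
edge yaw 15.775014 [605.25427095 367.29840654] [634.45959148 262.08524003]
(334, 164) [576.6 341.2  80. ]
(334, 212) [586.8 304.5  80. ]
(334, 301) [607.7 229.3  80. ]
(334, 346) [619.4 187.2  80. ]
```

Emit:
{"op": "step_arm", "data": {
  "travel": [
    [-48,-22.5,-2],
    [-48,-22.5,-2],
    [-48,-22.5,-2],
    [-48,-22.5,-2],
    [-48,-22.5,-2],
    [-48,-22.5,-2],
    [-48,-22.5,-2],
    [-48,-22.5,-2],
    [-48,-22.5,-2],
    [-48,-22.5,-2],
    [-48,-22.5,-2],
    [-48,-22.5,-2]
  ],
  "rotation": [
    [0,0,0.35],
    [0,0,0.35],
    [0,0,0.35],
    [0,0,0.35],
    [0,0,0.35],
    [0,0,0.35],
    [0,0,0.35],
    [0,0,0.35],
    [0,0,0.35],
    [0,0,0.35],
    [0,0,0.35],
    [0,0,0.35]
  ],
  "fingers": [50,50,50,50,50,50,50,50,50,50,50,50]
}}

```text
t: 3.33
tcp_pos: [493.2, -205.6, 268.4]
eef_rot: [0.0, 0.737, 0.676, 0.0]
wrist_force: [1.3, -0.6, 0.1]
opening: 0.502
gripper_force: 0.0
```

Emit:
{"op": "step_arm", "data": {
  "travel": [
    [-1,0,0],
    [-1,0,0],
    [-1,0,0],
    [-1,0,0]
  ],
  "rotation": [
    [0,0,0],
    [0,0,0],
    [0,0,0],
    [0,0,0]
  ],
  "fingers": [50,50,50,50]
}}

```text
t: 3.67
tcp_pos: [493.1, -212.9, 267.8]
eef_rot: [-0.0, 0.737, 0.676, 0.0]
wrist_force: [0.1, 0.1, -0.8]
opening: 0.503
gripper_force: 0.0
```

```bash
python3 - <<'E'
from h import *
o=get_obs(); print(o["tcp_pos"],np.abs(o["joint_vel"]).max())
C=cam("wrist",o); cv2.imwrite("pics/w2.png",get_image("wrist"))
for k,z in(("lid_center",87.5),("lid_knuckle_l",19),("rack",0)):
    print(k,[(np.round(d["position"],1),round(d["conf"],2),np.round(onz(C,d["position"],z),1)[:2]) for d in place_of("wrist",k)])
for d in outline_of("wrist","lid_center"): print(d["extent"],d["conf"],d["region"].sum())
E
```

```text
[ 493.07854085 -212.93345257  267.76660546] 0.010948124205620677
lid_center [(array([336.9, 458.1]), 0.78, array([ 487.3, -456. ])), (array([215.4, 306.7]), 0.71, array([ 392., -279.])), (array([602. , 176.5]), 0.69, array([ 723.7, -192.1])), (array([337.5, 280.9]), 0.63, array([ 502.7, -263.9]))]
lid_knuckle_l [(array([267.5, 334.9]), 0.84, array([ 421.1, -348.7])), (array([395.2, 474.3]), 0.76, array([ 555. , -555.4])), (array([355.4, 309.1]), 0.71, array([ 520.1, -326. ])), (array([242.9, 267.4]), 0.63, array([ 405.4, -267.6])), (array([526.9, 147.2]), 0.6, array([ 695.6, -169.8])), (array([349. , 200.6]), 0.58, array([ 521.3, -206.6]))]
rack [(array([375.7, 254.5]), 0.85, array([ 547.3, -272.1]))]
[142.3, 52.6, 268.8, 105.3] 0.77 15052
[343.4, 277.1, 40.6, 252.9] 0.72 4415
[213.3, 299.4, 115.3, 132.4] 0.68 6718
[559.1, 178.8, 161.8, 197.0] 0.67 17795
```

View pics/w2.png

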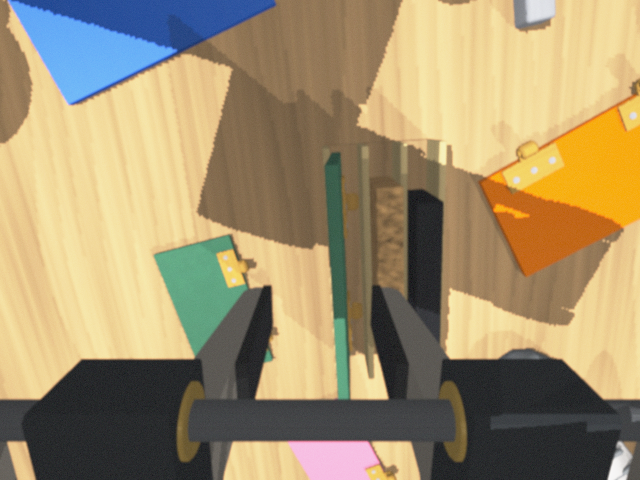

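```bash
python3 - <<'E'
from h import *
C=cam("wrist"); im=cv2.imread("pics/w2.png"); hsv=cv2.cvtColor(im,cv2.COLOR_BGR2HSV)
g=(hsv[...,0]>60)&(hsv[...,0]<95)&(hsv[...,1]>90)
A=[];B=[]
for y in range(160,395,15):
    x=np.flatnonzero(g[y,310:362])+310
    if len(x)<3: continue
    print(y,x.min(),x.max(),hsv[y,x.min():x.max()+1,2],onz(C,(x.min(),y),147)[:2].round(1),onz(C,(x.max()+1,y),147)[:2].round(1))
for e in((334,152),(343.5,400)): print(onz(C,e,147).round(1))
E
```

```text
160 331 336 [76 71 71 68 68 72] [ 504.6 -155.2] [ 508.5 -155.5]
175 326 337 [93 96 94 95 94 97 93 96 94 93 96 93] [ 500.5 -164.6] [ 508.5 -165.3]
190 328 339 [91 91 96 96 93 95 97 93 96 98 98 89] [ 501.  -174.7] [ 509.  -175.4]
205 328 339 [ 92  92  96  95  94  96  98  92  95  98 100  95] [ 500.2 -184.8] [ 508.3 -185.6]
220 329 340 [95 94 95 96 97 95 98 93 95 98 91 92] [ 500.  -195.3] [ 508.2 -196. ]
235 330 341 [85 94 96 90 96 94 98 91 96 95 95 91] [ 499.8 -206. ] [ 508.1 -206.7]
250 331 342 [ 90  96  96  95  98 101  96  96 101  97  96  91] [ 499.6 -216.9] [ 508.  -217.6]
265 332 343 [89 99 97 96 97 94 96 97 91 96 91 91] [ 499.4 -228.1] [ 507.9 -228.8]
280 333 344 [91 92 90 95 96 98 97 98 94 93 94 86] [ 499.2 -239.5] [ 507.8 -240.2]
295 334 344 [95 94 96 95 93 93 94 96 95 90 88] [ 499.  -251.2] [ 507.  -251.9]
310 335 344 [94 95 96 94 96 97 95 97 99 96] [ 498.8 -263.1] [ 506.2 -263.8]
325 335 346 [170 168 170 168 167 168 172 169 165 152 122  91] [ 497.9 -275.3] [ 506.8 -276.1]
340 336 346 [169 172 168 168 167 168 165 168 160 143 109] [ 497.7 -287.8] [ 505.9 -288.6]
355 337 347 [166 170 165 171 166 164 168 167 161 137 105] [ 497.4 -300.7] [ 505.8 -301.4]
370 338 347 [168 169 171 171 167 168 167 168 158 135] [ 497.2 -313.8] [ 504.9 -314.5]
385 339 348 [173 170 172 166 166 170 166 167 152 123] [ 497.  -327.3] [ 504.7 -328. ]
[ 507.  -150.2  147. ]
[ 499.5 -341.4  147. ]
```

The wrist view shows the lid's top edge from (332,165) to (343,400), with brass knuckles to its right at (350,201) and (356,310). So its x points along world +x, with a slight lean.

```bash
python3 - <<'E'
from h import *
goto([504,-269,200],-1.3);goto([504,-269,126],-1.3)
E
```

```text
travel cm [-5.452  1.557  6.785] rot [-0.0001 -0.0001 -0.0636] |d| 8.842660396632779
travel cm [-5.453  1.558 14.185] rot [-0.0001 -0.0001 -0.0636] |d| 15.276998309065009
```

Emit:
{"op": "step_arm", "data": {
  "travel": [
    [-2.7,0.8,2],
    [-5.45,1.55,4],
    [-5.45,1.55,6],
    [-5.45,1.55,8],
    [-5.45,1.55,10],
    [-5.45,1.55,12],
    [-5.45,1.55,13.5],
    [-5.45,1.55,14.2],
    [-5.45,1.55,14.2],
    [-5.45,1.55,14.2],
    [-5.45,1.55,14.2]
  ],
  "rotation": [
    [0,0,-0.03],
    [0,0,-0.064],
    [0,0,-0.064],
    [0,0,-0.064],
    [0,0,-0.064],
    [0,0,-0.064],
    [0,0,-0.064],
    [0,0,-0.064],
    [0,0,-0.064],
    [0,0,-0.064],
    [0,0,-0.064]
  ],
  "fingers": [50,50,50,50,50,50,50,50,50,50,50]
}}

```text
t: 4.83
tcp_pos: [504.3, -270.3, 126.9]
eef_rot: [0.001, 0.715, 0.699, 0.0]
wrist_force: [-0.4, 1.0, -0.1]
opening: 0.5
gripper_force: 0.0
```

Emit:
{"op": "step_arm", "data": {
  "travel": [
    [0,0,0],
    [0,0,0],
    [0,0,0],
    [0,0,0],
    [0,0,0],
    [0,0,0],
    [0,0,0],
    [0,0,0],
    [0,0,0],
    [0,0,0]
  ],
  "rotation": [
    [0,0,0],
    [0,0,0],
    [0,0,0],
    [0,0,0],
    [0,0,0],
    [0,0,0],
    [0,0,0],
    [0,0,0],
    [0,0,0],
    [0,0,0]
  ],
  "fingers": [25,15,8,4,4,4,4,4,4,4],
  "grip_force": 35
}}

```text
t: 5.67
tcp_pos: [505.9, -270.6, 126.6]
eef_rot: [0.002, 0.716, 0.698, 0.001]
wrist_force: [6.8, 0.4, -1.3]
opening: 0.094
gripper_force: 35.0
```

Emit:
{"op": "step_arm", "data": {
  "travel": [
    [0,0,-0.5],
    [0,0,-1.2],
    [0,0,-2.2],
    [0,0,-3.4],
    [0,0,-5],
    [0,0,-7],
    [0,0,-9],
    [0,0,-11],
    [0,0,-13],
    [0,0,-14],
    [0,0,-14],
    [0,0,-14]
  ],
  "rotation": [
    [0,0,0],
    [0,0,0],
    [0,0,0],
    [0,0,0],
    [0,0,0],
    [0,0,0],
    [0,0,0],
    [0,0,0],
    [0,0,0],
    [0,0,0],
    [0,0,0],
    [0,0,0]
  ],
  "fingers": [4,4,4,4,4,4,4,4,4,4,4,4]
}}

```text
t: 6.67
tcp_pos: [503.4, -270.0, 265.4]
eef_rot: [-0.0, 0.716, 0.699, -0.0]
wrist_force: [-0.3, -0.1, -3.9]
opening: 0.099
gripper_force: 35.0
```

```bash
python3 - <<'E'
from h import *
o=get_obs(); print(o["tcp_pos"],o["wrist_force"],o["moment"],np.abs(o["joint_vel"]).max(),R.from_quat(o["eef_rot"][[1,2,3,0]]).as_matrix().round(4))
C=cam("wrist",o); cv2.imwrite("pics/w3.png",get_image("wrist"))
T=R.from_quat(o["eef_rot"][[1,2,3,0]])
for k in("lid_knuckle_l","lid_center"):
    print(k,[(np.round(d["position"],1),round(d["conf"],2)) for d in place_of("wrist",k)])
# predicted knuckle pixels for nominal grasp (TCP 39 above lid centre): tool frame x=lid y, y=lid x
for y in(60,-60): print(proj(C,T.apply([y,13,39+68.5])+o["tcp_pos"]))
for n in("side","top"):
    cv2.imwrite(f"pics/{n}3.png",get_image(n)); c=cam(n)
    print(n,[(np.round(d["position"],1),round(d["conf"],2)) for d in place_of(n,"lid_knuckle_l")],[proj(c,T.apply([y,13,107.5])+o["tcp_pos"]).round(1) for y in(60,-60)])
E
```

```text
[ 503.35498854 -270.04837143  265.38090703] [-0.29527075 -0.05250732 -3.88315166] [-0.08076055  0.03783036 -0.01708791] 0.022611483752552012 [[ 2.400e-02  9.997e-01 -1.000e-04]
 [ 9.997e-01 -2.400e-02  0.000e+00]
 [ 0.000e+00 -1.000e-04 -1.000e+00]]
lid_knuckle_l [(array([223.3, 207.2]), 0.84), (array([527.5, 100.8]), 0.72), (array([341.7, 155.2]), 0.58)]
lid_center [(array([195.9, 255.3]), 0.98), (array([600.3, 136.3]), 0.61), (array([373.7, 216.8]), 0.17)]
[342.06745514 160.03667323]
[339.77246522 332.34078408]
side [(array([242. , 232.5]), 0.94), (array([317. , 459.4]), 0.94), (array([291.3, 325.4]), 0.87), (array([200.1, 245.4]), 0.86), (array([405.8, 282.9]), 0.79), (array([246.4, 343.5]), 0.68), (array([253.7, 374.3]), 0.68), (array([298.8, 422.8]), 0.63), (array([364.2, 301.2]), 0.61), (array([293. , 282.4]), 0.56)] [array([294. , 281.7]), array([294.9, 326.1])]
top [(array([259.5, 322. ]), 0.96), (array([496.8, 275.8]), 0.95), (array([273. , 370.9]), 0.87), (array([388.3, 257.8]), 0.83), (array([350.9, 152.9]), 0.73), (array([374.8, 200. ]), 0.72), (array([443.8, 261.1]), 0.63)] [array([390.6, 258.2]), array([445.6, 261.8])]
```

View pics/w3.png

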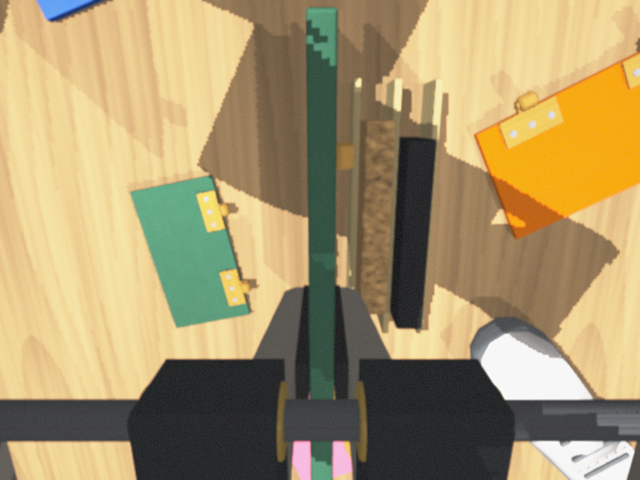

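The lid is straight and centred in the gripper: panel at columns 308–336, knuckle l visible at (345,156). I'll refine its lid-y offset.

```bash
python3 - <<'E'
from h import *
im=cv2.imread("pics/w3.png"); hsv=cv2.cvtColor(im,cv2.COLOR_BGR2HSV); o=get_obs(); C=cam("wrist",o); T=R.from_quat(o["eef_rot"][[1,2,3,0]])
P=lambda x,y,z:proj(C,T.apply([x,y,z])+o["tcp_pos"]).round(1)
for r in range(138,176,2): print(r,hsv[r,338:358:4].tolist())
print("knuckle ends, axis & side", [P(x,y,z) for x in(52,68) for y,z in((13,107.5),(16,101.5),(20,107.5))])
print("top end",[P(110,y,-21) for y in(-4.5,4.5)]); 
g=(hsv[...,0]>60)&(hsv[...,0]<95)&(hsv[...,1]>90); rows=np.flatnonzero(g[:,322]); print("top row",rows[:5])
for r in(40,150,280): x=np.flatnonzero(g[r,300:345])+300; print(r,x.min(),x.max())
# yaw of lid & goals: case mid/yaw, lid knuckle mid is at tool (dx,13)
yaw=15.6; a=np.radians(yaw); u=np.array([np.cos(a),np.sin(a)]); v=np.array([-u[1],u[0]]); mid=np.array([597.6,265.5])
for dx in(0,2.5): t=mid-13*u-dx*v; print(dx,t); goto([*t,223],yaw)
E
```

```text
138 [[17, 99, 126], [16, 98, 125], [17, 104, 120], [21, 87, 112], [20, 88, 130]]
140 [[17, 111, 129], [17, 107, 124], [16, 105, 124], [21, 90, 108], [23, 87, 129]]
142 [[17, 130, 122], [18, 131, 128], [17, 127, 124], [19, 119, 118], [20, 88, 134]]
144 [[19, 153, 120], [18, 149, 127], [18, 142, 131], [19, 147, 128], [19, 88, 131]]
146 [[17, 146, 124], [19, 145, 142], [18, 145, 151], [18, 145, 149], [19, 109, 138]]
148 [[19, 155, 132], [19, 147, 156], [18, 152, 159], [18, 160, 156], [19, 115, 137]]
150 [[18, 150, 131], [18, 153, 153], [18, 155, 163], [18, 151, 157], [20, 109, 140]]
152 [[18, 143, 136], [18, 152, 154], [18, 152, 161], [19, 154, 157], [19, 109, 138]]
154 [[19, 152, 136], [19, 155, 155], [18, 149, 164], [19, 153, 158], [20, 115, 135]]
156 [[19, 143, 136], [18, 148, 158], [18, 157, 161], [19, 148, 157], [19, 115, 131]]
158 [[18, 151, 135], [19, 152, 153], [19, 157, 159], [18, 154, 156], [20, 104, 135]]
160 [[18, 152, 134], [19, 146, 155], [19, 158, 157], [19, 156, 154], [20, 104, 135]]
162 [[18, 140, 137], [19, 160, 153], [18, 151, 164], [18, 155, 158], [19, 101, 136]]
164
[... 304 characters left out ...]
18, 95, 110], [20, 88, 134]]
172 [[16, 97, 129], [15, 96, 120], [18, 98, 122], [19, 79, 110], [19, 83, 129]]
174 [[17, 99, 119], [17, 103, 119], [16, 103, 124], [21, 89, 106], [21, 91, 131]]
knuckle ends, axis & side [array([341.9, 173. ]), array([347.3, 174.1]), array([353., 173.]), array([342.2, 146.9]), array([347.7, 147.4]), array([353.6, 146.8])]
top end [array([304.7,  15.8]), array([337. ,  15.8])]
top row [ 8  9 10 11 12]
40 307 335
150 309 333
280 311 332
0 [585.07888663 262.00404233]
travel cm [53.376  6.904  4.226] rot [-0.0011 -0.0007 -0.2963] |d| 53.98606865390467
2.5 [585.75118618 259.59613592]
travel cm [53.137  6.977  4.226] rot [-0.0011 -0.0007 -0.2963] |d| 53.75908230999335
```

Emit:
{"op": "step_arm", "data": {
  "travel": [
    [2,0.3,0],
    [5,0.7,0],
    [9,1.2,0],
    [13,1.7,0],
    [17,2.2,0],
    [21,2.8,0],
    [25,3.3,0],
    [29,3.8,0],
    [33,4.4,0],
    [37,4.9,0],
    [41,5.4,0],
    [45,5.9,0]
  ],
  "rotation": [
    [0,0,0],
    [0,0,-0.03],
    [0,0,-0.06],
    [0,0,-0.09],
    [0,0,-0.12],
    [0,0,-0.15],
    [0,0,-0.18],
    [0,0,-0.21],
    [0,0,-0.24],
    [0,0,-0.27],
    [0,0,-0.297],
    [0,0,-0.297]
  ],
  "fingers": [4,4,4,4,4,4,4,4,4,4,4,4]
}}

```text
t: 8.02
tcp_pos: [573.2, 180.4, 265.6]
eef_rot: [-0.0, 0.604, 0.797, -0.0]
wrist_force: [0.6, -0.3, -2.1]
opening: 0.093
gripper_force: 35.0
```

```bash
python3 - <<'E'
from h import *
goto([585.8,259.5,225],15.6)
E
```

```text
travel cm [7.271 3.36  4.059] rot [-0.0003  0.0001  0.0026] |d| 8.980049552902928
```

Emit:
{"op": "step_arm", "data": {
  "travel": [
    [2,1,0],
    [4,2,0],
    [6,3,0],
    [7.2,3.35,1],
    [7.2,3.35,2],
    [7.2,3.35,3],
    [7.2,3.35,4],
    [7.2,3.35,4],
    [7.2,3.35,4],
    [7.2,3.35,4]
  ],
  "rotation": [
    [0,0,0.002],
    [0,0,0.002],
    [0,0,0.002],
    [0,0,0.002],
    [0,0,0.002],
    [0,0,0.002],
    [0,0,0.002],
    [0,0,0.002],
    [0,0,0.002],
    [0,0,0.002]
  ],
  "fingers": [4,4,4,4,4,4,4,4,4,4]
}}

```text
t: 8.85
tcp_pos: [586.4, 255.9, 226.1]
eef_rot: [0.0, 0.605, 0.796, 0.0]
wrist_force: [-0.9, 0.4, -3.0]
opening: 0.095
gripper_force: 35.0
```

```bash
python3 - <<'E'
from h import *
o=get_obs(); print(o["tcp_pos"],np.abs(o["joint_vel"]).max(),o["wrist_force"],o["moment"])
goto([585.8,259.5,225],15.6)
im=get_image("wrist"); cv2.imwrite("pics/w4.png",cv2.resize(im[60:360,230:450],None,fx=2,fy=2,interpolation=2)); cv2.imwrite("pics/w4f.png",im)
E
```

```text
[586.43698102 255.9454533  226.05698933] 0.01192440373407613 [-0.91465593  0.37756528 -2.99607372] [-0.07992019  0.01245525  0.00057857]
travel cm [0.36  0.033 0.106] rot [ 0.0002  0.0001 -0.0022] |d| 0.37626816895926307
```

View pics/w4.png

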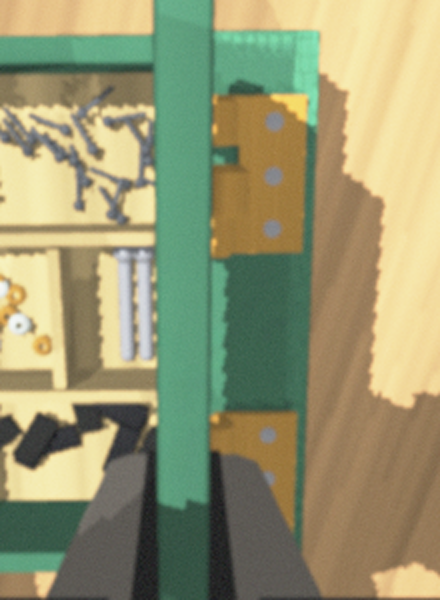

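```bash
python3 - <<'E'
from h import *
o=get_obs(); C=cam("wrist",o); T=R.from_quat(o["eef_rot"][[1,2,3,0]]); im=cv2.imread("pics/w4f.png"); hsv=cv2.cvtColor(im,cv2.COLOR_BGR2HSV)
tl=lambda px,z:T.inv().apply(onz(C,px,z)-o["tcp_pos"]).round(1)[:2]
print(im[100:195:2,342:344].mean(1).astype(int).tolist())
print(im[100:195:2,375].astype(int).tolist())
print("leaf l corners",tl((381,107.5),73),tl((381,186.5),73),"leaf r top",tl((370,266),73))
for a in(144,166): print("lid kn",tl((345,a),124))
print("rail edge",tl((389,76),70),tl((382,260),70))
E
```

```text
[[130, 168, 97], [122, 155, 92], [116, 147, 87], [106, 137, 96], [65, 103, 121], [57, 110, 144], [64, 123, 156], [60, 118, 155], [66, 122, 159], [60, 118, 156], [62, 120, 157], [61, 119, 156], [64, 122, 158], [63, 120, 157], [62, 122, 157], [65, 124, 160], [67, 115, 138], [80, 100, 72], [79, 96, 60], [85, 104, 66], [89, 111, 76], [72, 110, 115], [55, 101, 130], [61, 112, 146], [64, 121, 159], [62, 123, 159], [67, 124, 161], [64, 122, 159], [64, 123, 158], [65, 121, 159], [64, 124, 161], [65, 122, 160], [64, 122, 160], [62, 124, 160], [64, 124, 162], [64, 123, 160], [63, 119, 158], [63, 122, 159], [63, 121, 159], [63, 121, 156], [62, 120, 158], [60, 119, 156], [61, 118, 155], [63, 122, 157], [73, 112, 128], [78, 98, 62], [86, 108, 66], [99, 124, 76]]
[[132, 165, 98], [129, 164, 96], [123, 153, 89], [120, 164, 142], [108, 212, 244], [106, 219, 245], [102, 217, 245], [100, 210, 244], [74, 145, 192], [62, 124, 161], [68, 128, 166], [64, 126, 163], [62, 122, 161], [62, 122, 161], [63, 125, 161], [64, 123, 162], [69, 124, 163], [63, 123, 161], [63, 121, 160], [68, 126, 162], [63, 120, 158], [64, 122, 158], [65, 124, 161], [62, 125, 161], [66, 124, 159], [61, 124, 159], [60, 123, 158], [64, 120, 157], [61, 119, 156], [63, 122, 158], [62, 121, 156], [60, 122, 157], [60, 121, 157], [62, 121, 157], [64, 124, 158], [61, 121, 157], [60, 120, 155], [62, 121, 158], [64, 123, 156], [57, 118, 152], [64, 124, 160], [63, 120, 155], [62, 119, 153], [74, 108, 113], [87, 106, 68], [85, 106, 65], [87, 105, 65], [81, 102, 62]]
leaf l corners [92.8 42.7] [36.6 45. ] leaf r top [-26.7  38.9]
lid kn [69.9 14.5]
lid kn [56.8 14.7]
rail edge [113.9  47.9] [-22.7  48.7]
```

The crop shows the case leaf at rows 93–255 and the lid's knuckle at (230,190), about 2.7 mm short in tool x. I'll correct that and lower gently.

Emit:
{"op": "step_arm", "data": {
  "travel": [
    [0.27,0.05,0],
    [0.27,0.05,0.4],
    [0.27,0.05,0.8],
    [0.27,0.05,1.2],
    [0.27,0.05,1.6],
    [0.27,0.05,2.0],
    [0.27,0.05,2.3],
    [0.27,0.05,2.6],
    [0.27,0.05,2.8],
    [0.27,0.05,2.9],
    [0.27,0.05,2.9]
  ],
  "rotation": [
    [0,0,0],
    [0,0,0],
    [0,0,0],
    [0,0,0],
    [0,0,0],
    [0,0,0],
    [0,0,0],
    [0,0,0],
    [0,0,0],
    [0,0,0],
    [0,0,0]
  ],
  "fingers": [4,4,4,4,4,4,4,4,4,4,4]
}}

```text
t: 9.82
tcp_pos: [585.9, 259.4, 196.6]
eef_rot: [-0.0, 0.605, 0.796, -0.0]
wrist_force: [0.0, 0.5, -3.3]
opening: 0.099
gripper_force: 35.0
```

```bash
python3 - <<'E'
from h import *
o=get_obs(); print(o["tcp_pos"],o["wrist_force"],o["moment"])
im=get_image("wrist"); cv2.imwrite("pics/w5f.png",im); a=cv2.resize(im[80:300,310:410],None,fx=4,fy=4,interpolation=2)[:600]
im=get_image("side"); b=cv2.resize(im[120:240,270:370],None,fx=4,fy=4,interpolation=2)
cv2.imwrite("pics/w5.png",np.hstack([a,np.vstack([b,np.zeros((120,400,3),np.uint8)])]))
C=cam("wrist",o); T=R.from_quat(o["eef_rot"][[1,2,3,0]]); P=lambda x,y,z:proj(C,T.apply([x,y,z])+o["tcp_pos"]).round(1)
S=cam("side")
for x in(62.7,-57.3): print("lid kn predicted wrist",P(x,13,107.6),"side",proj(S,T.apply([x,13,107.6])+o["tcp_pos"]))
a=np.radians(15.6);
for s in(1,-1): 
    X=[597.6-s*60*np.sin(a),265.5+s*60*np.cos(a),78.5]; print("case predicted",proj(C,X),proj(S,X))
E
```

```text
[585.86792767 259.38189437 196.55737311] [ 0.00936206  0.47867081 -3.3445001 ] [-0.01745859  0.02340382 -0.00236196]
lid kn predicted wrist [341.9 155.5] side [308.82271298 151.80059327]
lid kn predicted wrist [339.6 328.8] side [322.62263157 178.1301993 ]
case predicted [340.98162559 154.24931918] [308.77406328 154.57771142]
case predicted [339.09891918 321.70651044] [322.56038457 180.8957718 ]
```

View pics/w5.png

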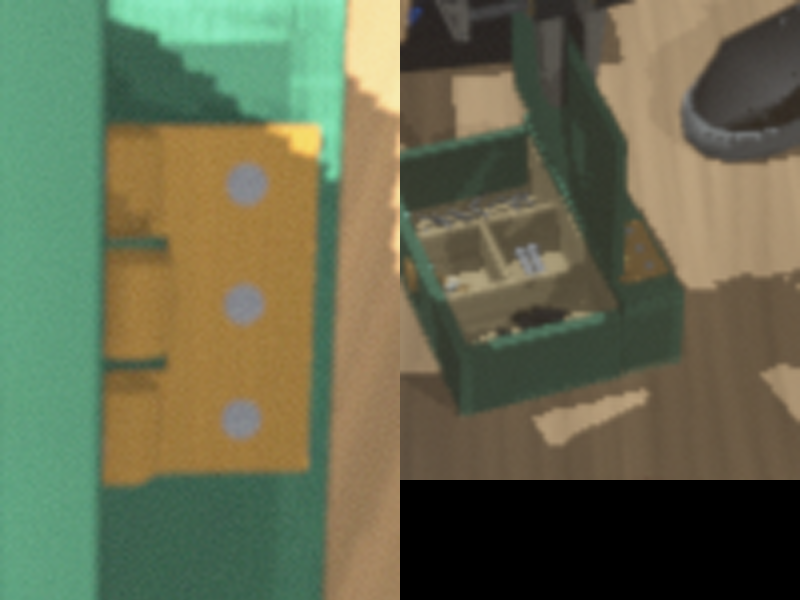

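The wrist crop shows the lid knuckle evenly centred between the case knuckles, with equal gaps at rows 243 and 364. I'll lower further.

Emit:
{"op": "step_arm", "data": {
  "travel": [
    [0,0,0.2],
    [0,0,0.4],
    [0,0,0.6],
    [0,0,0.75],
    [0,0,0.85],
    [0,0,0.95],
    [0,0,1.03],
    [0,0,1.03],
    [0,0,1.03]
  ],
  "rotation": [
    [0,0,0],
    [0,0,0],
    [0,0,0],
    [0,0,0],
    [0,0,0],
    [0,0,0],
    [0,0,0],
    [0,0,0],
    [0,0,0]
  ],
  "fingers": [4,4,4,4,4,4,4,4,4]
}}

```text
t: 10.67
tcp_pos: [586.0, 259.5, 186.6]
eef_rot: [-0.0, 0.605, 0.796, 0.0]
wrist_force: [-0.6, -0.4, -3.4]
opening: 0.097
gripper_force: 35.0
```

Emit:
{"op": "step_arm", "data": {
  "travel": [
    [0,0,0.04],
    [0,0,0.08],
    [0,0,0.08],
    [0,0,0.08]
  ],
  "rotation": [
    [0,0,0],
    [0,0,0],
    [0,0,0],
    [0,0,0]
  ],
  "fingers": [4,4,4,4]
}}

```text
t: 11.0
tcp_pos: [585.9, 259.5, 185.8]
eef_rot: [0.0, 0.605, 0.796, 0.0]
wrist_force: [-0.1, -0.0, -3.4]
opening: 0.096
gripper_force: 35.0
```

Still no contact. I'll probe down gently for the rail to fix the height.

Emit:
{"op": "step_arm", "data": {
  "travel": [
    [0,0,0.03],
    [0,0,0.06],
    [0,0,0.06],
    [0,0,0.06]
  ],
  "rotation": [
    [0,0,0],
    [0,0,0],
    [0,0,0],
    [0,0,0]
  ],
  "fingers": [4,4,4,4]
}}

```text
t: 11.33
tcp_pos: [585.9, 259.4, 185.1]
eef_rot: [-0.0, 0.605, 0.796, -0.0]
wrist_force: [-0.2, -0.3, -3.3]
opening: 0.099
gripper_force: 35.0
```

Emit:
{"op": "step_arm", "data": {
  "travel": [
    [0,0,0.03],
    [0,0,0.05],
    [0,0,0.05],
    [0,0,0.05]
  ],
  "rotation": [
    [0,0,0],
    [0,0,0],
    [0,0,0],
    [0,0,0]
  ],
  "fingers": [4,4,4,4]
}}

```text
t: 11.67
tcp_pos: [586.0, 259.5, 184.8]
eef_rot: [0.0, 0.605, 0.796, 0.0]
wrist_force: [-0.3, 0.6, -1.7]
opening: 0.099
gripper_force: 35.0
```

Emit:
{"op": "step_arm", "data": {
  "travel": [
    [0,0,0.02],
    [0,0,0.05],
    [0,0,0.05],
    [0,0,0.05]
  ],
  "rotation": [
    [0,0,0],
    [0,0,0],
    [0,0,0],
    [0,0,0]
  ],
  "fingers": [4,4,4,4]
}}

```text
t: 12.0
tcp_pos: [586.0, 259.5, 184.7]
eef_rot: [0.0, 0.605, 0.796, 0.0]
wrist_force: [-1.7, 0.6, 4.5]
opening: 0.095
gripper_force: 35.0
```

```bash
python3 - <<'E'
from h import *
o=get_obs(); print(o["tcp_pos"],o["wrist_force"],o["moment"])
im=get_image("wrist"); cv2.imwrite("pics/w6f.png",im); a=cv2.resize(im[90:240,310:410],None,fx=4,fy=4,interpolation=2)
cv2.imwrite("pics/w6.png",a)
E
```

```text
[586.04661271 259.5421703  184.65418901] [-1.717882    0.55676292  4.50865477] [-0.25801354  0.51482982 -0.02400878]
```

View pics/w6.png

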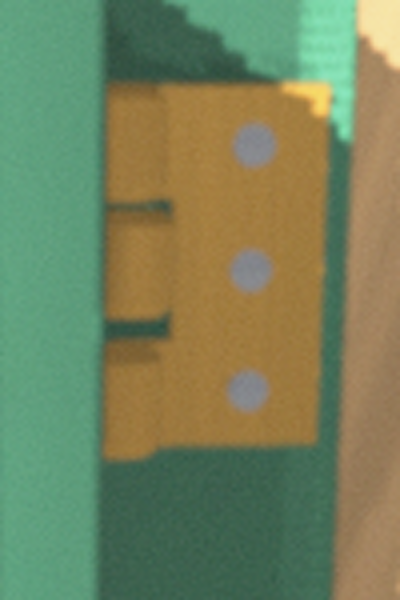

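Contact is at TCP z≈184.7, as expected for the rail 1.5 mm below. The crop shows the knuckle seated between the case pair (gaps at rows 208 and 328), nearly centred. I'll raise 1.5 mm, then check x.

Emit:
{"op": "step_arm", "data": {
  "travel": [
    [-0.04,0,-0.1],
    [-0.04,0,-0.19],
    [-0.04,0,-0.19],
    [-0.04,0,-0.19],
    [-0.04,0,-0.19]
  ],
  "rotation": [
    [0,0,0],
    [0,0,0],
    [0,0,0],
    [0,0,0],
    [0,0,0]
  ],
  "fingers": [4,4,4,4,4]
}}

```text
t: 12.47
tcp_pos: [586.0, 259.0, 185.7]
eef_rot: [-0.0, 0.605, 0.796, -0.0]
wrist_force: [-0.5, -0.2, -3.8]
opening: 0.097
gripper_force: 35.0
```

```bash
python3 - <<'E'
from h import *
o=get_obs(); print(o["tcp_pos"],o["wrist_force"],o["moment"])
im=np.mean([get_image("wrist").astype(float) for _ in range(6)],0); cv2.imwrite("pics/w7f.png",im)
g=im.sum(2)
for a,b in((113,119),(119,125),(126,133),(133,140),(146,153),(153,160),(160,167),(175,182),(182,189),(189,196),(196,200)): print(a,b,g[a:b,336:364].mean(0).astype(int).tolist())
E
```

```text
[585.95398511 258.95302496 185.67297826] [-0.50009539 -0.22381698 -3.77801404] [-0.08536087  0.06502153  0.00739671]
113 119 [277, 302, 321, 331, 335, 337, 333, 333, 335, 334, 333, 330, 330, 328, 328, 328, 341, 351, 355, 357, 357, 356, 356, 355, 359, 364, 365, 364]
119 125 [288, 310, 328, 339, 342, 341, 338, 339, 339, 339, 338, 336, 335, 334, 328, 328, 342, 352, 354, 353, 358, 354, 354, 354, 358, 362, 363, 363]
126 133 [281, 309, 330, 337, 342, 341, 336, 339, 338, 340, 337, 335, 332, 331, 327, 330, 344, 352, 353, 352, 355, 355, 353, 353, 356, 360, 362, 361]
133 140 [277, 303, 323, 329, 332, 331, 332, 335, 336, 335, 335, 331, 328, 322, 318, 321, 329, 341, 349, 351, 353, 352, 353, 353, 355, 357, 360, 359]
146 153 [269, 285, 300, 308, 317, 325, 336, 344, 343, 343, 342, 338, 335, 331, 331, 328, 327, 330, 336, 346, 351, 350, 348, 349, 355, 354, 357, 356]
153 160 [270, 290, 306, 315, 322, 333, 344, 349, 350, 349, 347, 343, 339, 337, 335, 333, 328, 326, 332, 343, 350, 346, 347, 348, 352, 355, 355, 352]
160 167 [279, 295, 311, 319, 326, 335, 343, 348, 347, 349, 347, 342, 339, 337, 335, 330, 325, 329, 338, 344, 345, 345, 343, 346, 351, 352, 352, 352]
175 182 [267, 280, 288, 290, 292, 292, 291, 292, 293, 293, 292, 296, 302, 309, 320, 331, 338, 342, 340, 340, 343, 342, 342, 344, 348, 349, 348, 346]
182 189 [295, 314, 325, 330, 332, 335, 334, 337, 342, 340, 338, 336, 335, 333, 325, 327, 338, 341, 338, 341, 342, 339, 341, 343, 345, 346, 345, 344]
189 196 [315, 323, 326, 331, 333, 334, 336, 339, 341, 340, 339, 336, 336, 330, 326, 329, 339, 338, 340, 339, 341, 337, 337, 342, 344, 346, 343, 344]
196 200 [307, 322, 329, 333, 333, 335, 334, 338, 340, 336, 336, 338, 335, 328, 323, 329, 337, 336, 333, 333, 335, 333, 334, 337, 339, 341, 341, 340][ WARN:0@6.758] global loadsave.cpp:1063 imwrite_ Unsupported depth image for selected encoder is fallbacked to CV_8U.
```

```bash
python3 - <<'E'
from h import *
im=cv2.imread("pics/w7f.png").astype(float)
for a,b in((119,133),(141,143),(143,145),(147,153),(153,160),(160,166),(169,171),(171,173),(173,175),(182,196)): print(a,b,(im[a:b,338:362,2]/im[a:b,338:362,1]).mean(0).round(2).tolist())
o=get_obs();C=cam("wrist",o);T=R.from_quat(o["eef_rot"][[1,2,3,0]])
P=lambda x,y,z:proj(C,T.apply([x,y,z])+o["tcp_pos"]).round(1)
print("pred lid kn right silhouette",P(62.6,13+7,107.2),"axis",P(62.6,13,107.2))
a=np.radians(15.6); u=np.array([np.cos(a),np.sin(a)]); v=np.array([-u[1],u[0]]); m=np.array([597.6,265.5])
for w in(-19.5,0,19.5):
  q=lambda e,z:proj(C,[*(m+(60+w)*v+e*u),z]).round(1)
  print("case",w,"edge",q(7,78.5),"leaf start top",q(8.5,73),"rail",q(8.5,70))
E
```

```text
119 133 [1.31, 1.31, 1.3, 1.3, 1.3, 1.29, 1.3, 1.31, 1.3, 1.3, 1.3, 1.3, 1.3, 1.3, 1.3, 1.3, 1.3, 1.3, 1.3, 1.3, 1.29, 1.3, 1.3, 1.3]
141 143 [1.0, 1.01, 1.02, 1.03, 1.03, 1.03, 1.02, 1.01, 0.98, 0.96, 0.93, 0.92, 0.92, 0.85, 0.95, 1.18, 1.28, 1.3, 1.3, 1.3, 1.3, 1.29, 1.3, 1.3]
143 145 [1.25, 1.27, 1.26, 1.28, 1.28, 1.27, 1.28, 1.27, 1.27, 1.26, 1.25, 1.26, 1.24, 1.2, 1.14, 1.22, 1.28, 1.3, 1.29, 1.3, 1.29, 1.3, 1.3, 1.3]
147 153 [1.3, 1.3, 1.3, 1.3, 1.3, 1.3, 1.3, 1.3, 1.3, 1.3, 1.31, 1.31, 1.3, 1.31, 1.3, 1.3, 1.3, 1.29, 1.29, 1.3, 1.3, 1.3, 1.3, 1.3]
153 160 [1.3, 1.3, 1.3, 1.3, 1.29, 1.3, 1.3, 1.31, 1.3, 1.3, 1.3, 1.3, 1.29, 1.3, 1.3, 1.3, 1.3, 1.3, 1.3, 1.3, 1.3, 1.3, 1.3, 1.3]
160 166 [1.3, 1.3, 1.3, 1.3, 1.31, 1.3, 1.31, 1.31, 1.3, 1.3, 1.3, 1.3, 1.3, 1.3, 1.3, 1.3, 1.3, 1.3, 1.3, 1.3, 1.3, 1.3, 1.3, 1.3]
169 171 [1.01, 1.06, 1.07, 1.08, 1.08, 1.08, 1.07, 1.07, 1.05, 1.02, 0.96, 0.91, 0.85, 0.83, 1.04, 1.25, 1.3, 1.3, 1.3, 1.3, 1.3, 1.29, 1.28, 1.31]
171 173 [0.66, 0.71, 0.7, 0.7, 0.71, 0.71, 0.72, 0.72, 0.72, 0.72, 0.7, 0.71, 0.72, 0.8, 1.05, 1.25, 1.3, 1.3, 1.31, 1.3, 1.29, 1.3, 1.3, 1.3]
173 175 [0.99, 1.06, 1.1, 1.09, 1.08, 1.08, 1.09, 1.09, 1.1, 1.1, 1.1, 1.12, 1.13, 1.15, 1.2, 1.27, 1.3, 1.3, 1.3, 1.3, 1.3, 1.29, 1.3, 1.31]
182 196 [1.31, 1.3, 1.31, 1.3, 1.3, 1.3, 1.3, 1.3, 1.3, 1.31, 1.3, 1.3, 1.3, 1.3, 1.3, 1.3, 1.3, 1.29, 1.29, 1.3, 1.3, 1.3, 1.3, 1.3]
pred lid kn right silhouette [353.2 155.7] axis [342.  155.7]
case -19.5 edge [352.3 186.2] leaf start top [354.  184.9] rail [353.6 184.3]
case 0 edge [352.9 154.8] leaf start top [354.6 154.2] rail [354.2 153.8]
case 19.5 edge [353.6 122. ] leaf start top [355.3 122.1] rail [354.9 122.1]
```

The leaf edge and case-knuckle edges both put the lid about 1.5 mm too far in +tool y. I'll check yaw from the leaf's right edges before correcting.

```bash
python3 - <<'E'
from h import *
im=cv2.imread("pics/w7f.png").astype(float); o=get_obs();C=cam("wrist",o);T=R.from_quat(o["eef_rot"][[1,2,3,0]])
r=cv2.GaussianBlur(im[...,2]/(im[...,1]+1),(3,3),0); W=[]
for y in list(range(122,198,4))+list(range(280,325,4)):
    row=r[y,370:402]; k=np.flatnonzero((row[:-1]>1.0)&(row[1:]<=1.0))
    if len(k): 
        k=k[0]; x=370+k+(row[k]-1)/(row[k]-row[k+1]); p=T.inv().apply(onz(C,(x,y),73)-o["tcp_pos"]); W.append((y,x,p[0],p[1]))
W=np.array(W); print(W.round(1).tolist()); 
A=W[:,2:]; c=np.polyfit(A[:,0],A[:,1],1); res=A[:,1]-np.polyval(c,A[:,0]); k=abs(res)<.6; c=np.polyfit(A[k,0],A[k,1],1); print(np.degrees(c[0]),c,k.sum(),len(k))
E
```

```text
[[122.0, 371.8, 82.7, 31.5], [126.0, 370.1, 80.3, 30.6], [130.0, 391.7, 77.9, 44.1], [134.0, 391.6, 75.5, 44.2], [138.0, 391.5, 73.0, 44.2], [142.0, 391.2, 70.6, 44.2], [146.0, 391.0, 68.2, 44.2], [150.0, 390.9, 65.7, 44.2], [154.0, 370.3, 63.2, 31.3], [158.0, 390.6, 60.7, 44.3], [162.0, 390.5, 58.2, 44.3], [166.0, 390.2, 55.7, 44.3], [170.0, 390.0, 53.2, 44.3], [174.0, 389.8, 50.6, 44.3], [178.0, 389.7, 48.1, 44.3], [182.0, 389.6, 45.5, 44.4], [186.0, 389.5, 42.9, 44.4], [190.0, 389.4, 40.3, 44.5], [194.0, 389.1, 37.7, 44.4], [292.0, 385.2, -31.5, 45.0], [296.0, 385.1, -34.6, 45.0], [300.0, 384.9, -37.7, 45.0], [304.0, 384.8, -40.7, 45.0], [308.0, 384.7, -43.8, 45.1], [312.0, 384.6, -47.0, 45.1], [316.0, 384.4, -50.1, 45.2], [320.0, 384.1, -53.3, 45.1], [324.0, 383.9, -56.5, 45.1]]
-0.7197057589021438 [-1.25612351e-02  4.45390660e+01] 7 28
```

Emit:
{"op": "step_arm", "data": {
  "travel": [
    [0,-0.05,-0.03],
    [0,-0.11,-0.05],
    [0,-0.11,-0.05],
    [0,-0.11,-0.05],
    [0,-0.11,-0.05]
  ],
  "rotation": [
    [0,0,-0.003],
    [0,0,-0.007],
    [0,0,-0.007],
    [0,0,-0.007],
    [0,0,-0.007]
  ],
  "fingers": [4,4,4,4,4]
}}

```text
t: 13.18
tcp_pos: [585.0, 258.8, 186.6]
eef_rot: [0.0, 0.602, 0.798, 0.0]
wrist_force: [-0.2, -0.2, -2.4]
opening: 0.092
gripper_force: 35.0
```

```bash
python3 - <<'E'
from h import *
o=get_obs(); print(o["tcp_pos"],o["wrist_force"],o["moment"])
im=np.mean([get_image("wrist").astype(float) for _ in range(6)],0); cv2.imwrite("pics/w8f.png",im.astype(np.uint8))
g=im.sum(2)
for a,b in((119,133),(146,153),(153,160),(160,167),(182,196)): print(a,b,g[a:b,342:362].mean(0).astype(int).tolist())
q=im[...,2]/im[...,1]
for a,b in((140,142),(142,144),(168,170),(170,172),(172,174)): print(a,b,q[a:b,344:360].mean(0).round(2).tolist())
print("gap col347",[(i,round(q[i,344:350].mean(),2)) for i in list(range(137,148))+list(range(164,178))])
E
```

```text
[585.01519544 258.76597659 186.59734184] [-0.20081122 -0.1999329  -2.39404683] [-0.05798382  0.07195445  0.00531334]
119 133 [340, 343, 341, 338, 339, 340, 339, 337, 336, 334, 332, 327, 333, 347, 354, 353, 356, 356, 353, 353]
146 153 [337, 344, 344, 344, 341, 339, 336, 332, 332, 328, 324, 300, 264, 279, 327, 348, 350, 350, 347, 349]
153 160 [344, 349, 348, 349, 347, 344, 339, 336, 334, 332, 325, 298, 261, 280, 329, 347, 349, 347, 347, 347]
160 167 [343, 349, 346, 348, 346, 344, 340, 337, 335, 330, 318, 291, 267, 291, 332, 345, 345, 345, 343, 346]
182 196 [333, 334, 334, 339, 341, 341, 337, 336, 335, 331, 327, 330, 338, 340, 339, 341, 340, 337, 339, 343]
140 142 [0.94, 0.93, 0.91, 0.89, 0.88, 0.85, 0.83, 0.76, 0.72, 0.74, 0.89, 1.15, 1.27, 1.3, 1.31, 1.29]
142 144 [1.19, 1.18, 1.16, 1.16, 1.13, 1.14, 1.1, 1.01, 0.87, 0.73, 0.86, 1.13, 1.27, 1.3, 1.31, 1.29]
168 170 [1.25, 1.24, 1.23, 1.19, 1.16, 1.13, 1.06, 0.9, 0.74, 0.73, 1.0, 1.24, 1.3, 1.31, 1.31, 1.3]
170 172 [0.82, 0.81, 0.8, 0.78, 0.75, 0.72, 0.7, 0.65, 0.63, 0.72, 1.02, 1.23, 1.29, 1.3, 1.3, 1.31]
172 174 [0.85, 0.85, 0.84, 0.85, 0.86, 0.86, 0.87, 0.87, 0.89, 0.94, 1.11, 1.25, 1.29, 1.3, 1.29, 1.31]
gap col347 [(137, np.float64(1.3)), (138, np.float64(1.27)), (139, np.float64(1.16)), (140, np.float64(0.94)), (141, np.float64(0.86)), (142, np.float64(1.07)), (143, np.float64(1.24)), (144, np.float64(1.28)), (145, np.float64(1.29)), (146, np.float64(1.29)), (147, np.float64(1.3)), (164, np.float64(1.31)), (165, np.float64(1.3)), (166, np.float64(1.3)), (167, np.float64(1.29)), (168, np.float64(1.25)), (169, np.float64(1.14)), (170, np.float64(0.89)), (171, np.float64(0.67)), (172, np.float64(0.73)), (173, np.float64(0.98)), (174, np.float64(1.18)), (175, np.float64(1.27)), (176, np.float64(1.29)), (177, np.float64(1.29))]
```

The x alignment now agrees within about 0.3 mm. One last fine nudge.

Emit:
{"op": "step_arm", "data": {
  "travel": [
    [0,0.02,0.03],
    [0,0.02,0.03],
    [0,0.02,0.03],
    [0,0.02,0.03],
    [0,0.02,0.03],
    [0,0.02,0.03]
  ],
  "rotation": [
    [0,0,0],
    [0,0,0],
    [0,0,0],
    [0,0,0],
    [0,0,0],
    [0,0,0]
  ],
  "fingers": [4,4,4,4,4,4]
}}

```text
t: 13.98
tcp_pos: [585.2, 258.8, 186.3]
eef_rot: [0.0, 0.602, 0.798, 0.0]
wrist_force: [0.2, -0.2, -2.8]
opening: 0.097
gripper_force: 35.0
```

```bash
python3 - <<'E'
from h import *
o=get_obs(); print(o["tcp_pos"],o["wrist_force"],o["gripper_force"],np.abs(o["joint_vel"]).max())
if abs(o["wrist_force"][2]+3)<2: print(finish_job())
E
```

```text
[585.2169229  258.81374265 186.27437662] [ 0.18843211 -0.21647845 -2.77181278] 34.99756693840027 0.0010269521182870024
the job is handed in; nothing more can be done
None
```

I handed the job in at 14 s: the lid is held upright over the back rail, with no sign of weight on the case. The left hinge knuckle checked out between its pair, to about 0.3 mm front to back. The right one was hidden by the fingers, so its position is inferred.

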